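# Set a reading stand's prop leg to its middle mark and cam it tight

### The job

Set the small reading stand to its middle position: leaving the black cam lever open, push the sliding foot of the prop leg inward along its rail, which raises the board, until the white pointer lines on the foot meet the middle one of the three black marks. The board's weight slides the foot back as soon as it is let go, so hold the foot there and, without letting it drift off the mark, squeeze the lever fully shut against the thumb plate. Finish still pinching lever and thumb plate together, foot on the mark; do not let go, and leave the things lying around the stand where they are.

Things in the scene. Friction and masses are not known exactly. Their poses are not given: they have to be found in the camera images.
- stand: Reading stand, fixed to the desk: aluminium rail 300 mm long, 64 mm wide, top 16 mm above the desk, on two wooden cross feet (front 230, rear 150 mm wide). Origin on the desk under the rail's centre line; x runs along the rail, outward: from the board's hinge (x = -120 mm) to the rear end (x = +171 mm); z up.
- foot (a joint): Sliding foot on the rail, m: 0 at its outer stop, where the board's weight (2 to 5 N along the rail) keeps it at the start; grows as it is pushed inward (stand -x), at most 0.090. The pointer meets the middle mark at 0.050 (outer mark 0.025, inner 0.075). The foot is a dark steel bar 122 mm long, 36 mm wide, its top 30 mm above the desk.
- pointer (a point): On the sliding foot at its white pointer lines (one on each little wing beside the bar), on the rail's centre line, level with the rail's top. The leg's pivot (16 mm long) lies 30 mm inward of it, the lever's pivot 40 mm outward, the thumb plate's outer face 72 mm outward.
- middle_mark (a point): Point at the middle one of the three black lines across the rail's edges, on the rail's centre line at the height of its top; 30 mm outward of the stand's origin. The other two lines are 25 mm before and behind it.
- thumb_plate: Upright dark steel plate at the foot's outer end, 34 mm wide, 8 mm thick, 28 to 76 mm above the desk, rubber pad on its outer face, rigid with the foot: pushing that face inward slides the foot. Origin at the middle of its lower edge; its outer face lies 4.5 mm outward of it.
- cam_lever (a joint): Black cam lever on the foot, rad: 0 shut (upright, parallel to the thumb plate); grows as it leans from the plate towards the board, at most 0.70. Starts open, 0.50 to 0.62; stays where it is left. Its pivot lies across the rail, 36 mm above the desk, 32 mm inward of the plate's outer face. Its last 0.3 rad wedge a cam onto the rail, so that the foot slides hard.
- lever_grip: The lever's handle: 20 mm wide, 7 mm thick, 34 mm long, a rolled finger edge (9 mm thick, 24 mm wide) at its top. Origin at the rolled edge, 38 mm from the pivot: 74 mm above the desk when shut. From the rolled edge to the plate's outer face it measures 37 mm shut, 59 mm open at 0.6 rad. Some 5 N shut it.
- glue_stick: Bystander: glue stick standing on its base, 24 mm thick, 92 mm tall, origin at its foot.
- eraser: Bystander: eraser 21 x 52 x 12 mm lying flat.
- usb_stick: Bystander: black memory stick 18 x 48 x 8 mm lying flat.
- lid_box: Bystander: small cream box with a closed lid, 77 x 113 x 55 mm.
- board: Wooden board of the stand with a tablet on its front, 0.75 kg, 180 mm long, 215 mm wide, hinged at its lower edge 28 mm above the desk, leaning back over the rail. Origin on the hinge. Its top edge stays below 220 mm and at stand x below +30 mm. A prop leg 105 mm long joins its back to the sliding foot.

How it is judged (in metres and radians):
On the way, in this order (a step that is already met when the one before it is completed fails the run):
1. the foot is held within 5 mm of the middle mark, the lever still open (value of joint foot between 0.045 and 0.055 m and value of joint cam_lever above 0.4 rad), for 0.2 s.
2. the lever is squeezed shut with the foot within 5 mm of the mark (value of joint foot between 0.045 and 0.055 m and value of joint cam_lever below 0.08 rad), for 0.3 s.
At the end, for the whole second after the job is handed in: The foot is at rest within 5 mm of the middle mark, the lever is shut (within 0.08 rad), and the fingers still pinch it against the thumb plate, with more than 3 N on each (all of step 2 and contact force between the fingers and thumb_plate above 3 N and contact force between the fingers and lever_grip above 3 N and velocity of joint foot between -0.01 and 0.01 m/s); the arm keeps its last pose, push and grip.
It fails at once if the lever is closed beyond 0.3 rad while the foot is more than 10 mm off the middle mark (value of joint cam_lever below 0.3 rad and (value of joint foot below 0.04 m or value of joint foot above 0.06 m)).
It fails at once if a thing lying around the stand is pushed more than 20 mm away (distance of any of glue_stick, eraser, usb_stick, lid_box from where it was at the start of the episode above 0.02 m).
It fails at once if the glue stick is tipped over (angle between glue_stick's own z axis and vertical above 0.3 rad).
It also fails if it takes over 42 s, if anything falls off the work surface, if the arm or the gripper's body presses on something with over 40 N, if the wrist force passes 120 N, or if a joint passes its speed limit or range.

### The arm

A 6-joint arm with a two-finger parallel gripper is mounted at the origin on the work surface; the furniture and walls round the work are solid. World frame = base frame: x ahead of the robot, y to its left, z up, the work surface at z = 0. Lengths are in mm, angles in rad, forces in N, time in s.
With the tool pointing down it reaches from about 300 to 875 mm from the base axis. Payload 4.2 kg.
Tool frame: the origin (TCP) lies between the finger pads; the fingertips stand 25 mm ahead of it and the grasp point (between the pads) lies 6 mm ahead of it; z points along the fingers, y is the line along which they close (so a half turn about z gives the same grasp; the last joint's range is limited). The gripper opens to 85 mm and grips with 20 to 120 N. Pads are 22 mm wide; open, the fingers measure 114 mm over their backs; the gripper's body (76 mm by 85 mm) begins 54 mm behind the grasp point. The pads swing forward as they close: fully open they stand 13 mm farther back than shut.
Start: joints at [-1.159, 0.32, 1.565, -0, 1.257, -0.02], TCP at [240.645, -522.234, 256.338] pointing down, gripper open.
Joint ranges: [-3.11, 3.11], [-0.84, 2.01], [0.21, 2.61], [-1.34, 4.49], [0.05, 2.63], [-2.56, 2.56]. Speed limits (rad/s): [2.57, 2.57, 3.14, 3.14, 3.14, 3.14].

### API

Orientations are given as a unit quaternion [x, y, z, w].
In Python, from cell import state, read_camera, camera_model, finish_job, boxes_of, masks_of gives the robot as it stands.
- The arm moves only by the tool arm_command, never from a script. Its argument "plan" is a list of rows, each an object of numbers: "x", "y", "z": the shift along the tool's x, y, z in units of 40 mm (1.0 is 40 mm); "rx", "ry", "rz": the turn, a rotation vector about the tool's x, y, z in degrees. In form: [{"x": .., "y": .., "z": .., "rx": .., "ry": .., "rz": ..}, ...]. A call has 1 to 20 rows; each row shifts and turns the commanded pose from where the row before left it, along the tool's axes as they then stand; what a row does not reach is not made up. A row lasts 1/12 s, in which the tool goes at most 41.7 mm and 7.16 degrees, less where a joint would pass 70% of its speed; a pose out of reach is approached as far as the arm can. A call is refused whole if a number of a shift passes 1 or a number of a turn 7.16, either way. A call with a gripper value outside its range is refused whole. "jaw" is the gripper command: -1 is shut, 1 is fully open, values between are in proportion, set as the call begins (left out, the last holds). The fingers move at their own pace and stop on an object; "squeeze" is the grip in N (left out, the last holds). Time passes only in rows, so rows that do not move let the fingers close. It gives the time, the measured TCP pose, the force, the opening and the grip force at its end, in the units of the state.
- state(): the state, without advancing time (a new reading comes with each control period).
- read_camera(name): name is "side" or "top"; returns (picture, depth): 384x512x3 uint8, red, green, blue; 384x512 float32, mm along the optical axis (not along the pixel's ray), 0 where there is no reading.
- camera_model(name): a dict with "fx", "fy", "cx", "cy" (pixels), "world_to_cam" (4x4, takes a point from world to camera coordinates). Camera axes: x right, y up, looking along -z (the intrinsics and any distortion apply to the point x, -y, -z); pixel columns grow to the right and rows downward; lengths in mm; the calibration is good to about 2 mm. A picture is of the moment at which its call begins. camera_model takes no time and is no camera call.
- finish_job(): hands the job in; it is judged then, once.
Trained networks look in the newest picture that a camera, given by its name, has taken for a name from the list of things; names that differ only in an ending like _2 or _b are one class to them, and where a whole thing is asked for, a point or a joint stands for the part that bears it (a point fixed in the world has none). Each returns a list of dicts, best first, with "conf" (0 to 1); they miss things now and then, are a little off and sometimes report something else, mostly with a low value. They report only what shows in the picture. A call takes as long as a camera call.
- boxes_of(camera, target): "at" ([x, y, z] in mm, in the coordinates of the camera as it stood for that picture, good to about 4 mm: the middle of the surface that is visible of it).
- masks_of(camera, target): "mask" (384x512 bool, what is visible of it).
The state is a dict: "t": time; "joints": joint angles; "qd": joint speeds; "tau": joint torques, N m; "eef_pos": TCP position; "orientation": TCP orientation; "force": force on the tool from outside, world axes, zero at the start; "torque": the same for the moment, N m; "opening": finger opening in mm; "gripper_force": force on a finger pad.
Only numpy, scipy, OpenCV 4.12 (cv2) and the standard library are available. Lean on these libraries where they do the work, as an engineer would, in place of code of your own. Each camera call takes 0.05 s, during which the arm holds its last target. There are 200 camera calls.

## Working session

There is one attempt and no reset: what is moved stays moved. The work goes in short steps, Python scripts to look and compute and a tool call to move; the robot and the scene stay as the last step left them, time stands still between calls to the robot, and variables do not carry over. Pictures are saved under pics/ and viewed, at most 10 in all, crops included, and the job is handed in when it is done.

Besides the shell and the picture viewer there is one more tool, called after "Emit:" as name([rows], argument=value, ...), one row to a line, values as JSON. arm_command: Moves the arm, as the interface text tells. Its arguments: {"type":"object","properties":{"plan":{"type":"array"},"jaw":{"type":"number"},"squeeze":{"type":"number"}},"required":["plan"]}

```bash
mkdir -p pics; ls; cat > h.py <<'E'
import numpy as np, cv2
from cell import *
def c2w(cam,p):
    M=np.array(camera_model(cam)["world_to_cam"]); return (np.linalg.inv(M)@np.r_[p,1])[:3]
def pix2w(cam,u,v,d):
    m=camera_model(cam); return c2w(cam,[(u-m["cx"])/m["fx"]*d,-(v-m["cy"])/m["fy"]*d,-d])
def cloud(cam,depth,mask):
    v,u=np.nonzero(mask&(depth>0)); d=depth[v,u]; m=camera_model(cam)
    P=np.c_[(u-m["cx"])/m["fx"]*d,-(v-m["cy"])/m["fy"]*d,-d,np.ones(len(d))]
    return (np.linalg.inv(np.array(m["world_to_cam"]))@P.T).T[:,:3]
E
python3 - <<'E'
from h import *
print(camera_model("side").keys())
ims=[]
for c in("side","top"):
    im,d=read_camera(c); cv2.imwrite(f"pics/{c}0.png",im[:,:,::-1]); np.save(f"{c}0.npy",d)
    for t in("stand","pointer","thumb_plate","lever_grip","glue_stick","eraser","usb_stick","lid_box","board"):
        b=boxes_of(c,t)
        print(c,t,[(round(x["conf"],2),c2w(c,x["at"]).round(0).tolist()) for x in b[:2]])
print(state()["t"],state()["orientation"])
E
```

```text
pics
dict_keys(['fx', 'fy', 'cx', 'cy', 'world_to_cam'])
side stand [(0.66, [639.0, -102.0, 36.0])]
side pointer [(0.96, [537.0, -97.0, 36.0])]
side thumb_plate []
side lever_grip [(0.58, [519.0, -88.0, 57.0])]
side glue_stick [(0.52, [506.0, 66.0, 53.0]), (0.28, [680.0, -142.0, 100.0])]
side eraser [(0.61, [557.0, -224.0, 12.0])]
side usb_stick [(0.65, [664.0, -243.0, 3.0])]
side lid_box [(0.93, [595.0, -477.0, 55.0])]
side board [(0.91, [679.0, -142.0, 97.0])]
top stand [(0.97, [641.0, -90.0, 81.0])]
top pointer []
top thumb_plate [(0.66, [481.0, -83.0, 71.0])]
top lever_grip [(0.39, [520.0, -81.0, 66.0])]
top glue_stick [(0.53, [508.0, 66.0, 86.0])]
top eraser [(0.6, [557.0, -222.0, 16.0])]
top usb_stick [(0.48, [670.0, -238.0, 11.0])]
top lid_box [(0.6, [604.0, -441.0, 54.0]), (0.49, [640.0, -90.0, 80.0])]
top board [(0.97, [677.0, -94.0, 109.0]), (0.43, [648.0, -89.0, 77.0])]
1.0 [ 9.76779218e-01  2.14248351e-01 -1.54351176e-05  4.79927680e-05]
```

View pics/side0.png

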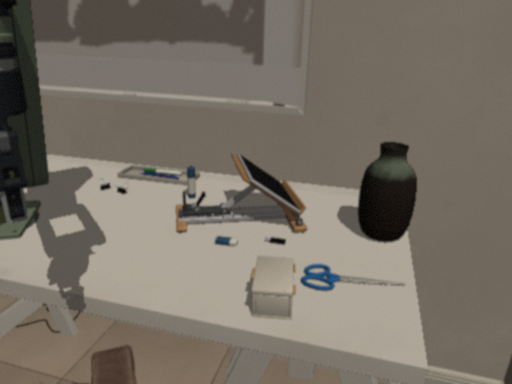

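View pics/top0.png

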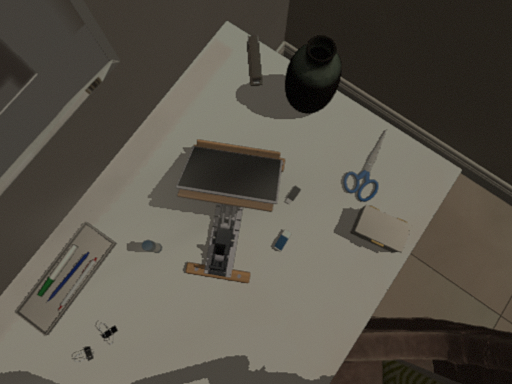

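```bash
python3 - <<'E'
from h import *
im=cv2.imread("pics/top0.png"); im2=cv2.imread("pics/side0.png")
a=cv2.resize(im[130:290,170:300],None,fx=4.6,fy=3.7*1.24/1.24,interpolation=cv2.INTER_CUBIC)
b=cv2.resize(im2[150:240,170:310],None,fx=5.6,fy=5.6,interpolation=cv2.INTER_CUBIC)
cv2.imwrite("pics/tc.png",cv2.resize(im[195:290,175:275],None,fx=6,fy=6,interpolation=cv2.INTER_CUBIC)); cv2.imwrite("pics/sc.png",b)
D=np.load("top0.npy")
read_camera("top")
for t in("stand","foot","thumb_plate","lever_grip","cam_lever","board"):
    for x in masks_of("top",t)[:1]:
        P=cloud("top",D,x["mask"]); print(t,round(x["conf"],2),len(P),P.mean(0).round(1),P.min(0).round(),P.max(0).round())
        if t in("stand","board"):
            np.save(t+".npy",P)
            if t=="stand":
              for lo,hi in((8,24),):
                Q=P[(P[:,2]>lo)&(P[:,2]<hi)]; print(len(Q))
                print(cv2.minAreaRect(Q[:,:2].astype(np.float32)))
            if t=="board":
                r=cv2.minAreaRect(P[:,:2].astype(np.float32)); print(r,cv2.boxPoints(r))
m=camera_model("top"); print(m["fx"],np.array(m["world_to_cam"]).round(3))
for u,v in((187,270),(250,279),(218,268),(219,266)): print(u,v,pix2w("top",u,v,D[v,u]).round(1))
E
```

```text
stand 0.77 8089 [635.6 -90.3  81.1] [ 453. -209.   -4.] [788.  45. 148.]
1453
((610.414306640625, -90.73844146728516), (223.67535400390625, 309.6733093261719), 86.99861145019531)
thumb_plate 0.63 974 [536.8 -84.5  38.9] [ 473. -108.   13.] [623. -59.  79.]
lever_grip 0.64 57 [518.1 -82.9  62.2] [510. -90.  48.] [526. -75.  76.]
cam_lever 0.62 170 [513.  -82.8  54.9] [493. -94.  36.] [531. -71.  76.]
board 0.78 5711 [680.3 -92.7 104.3] [ 603. -205.   -2.] [790.  43. 148.]
((696.070068359375, -80.11100769042969), (242.96401977539062, 177.53402709960938), 86.3449478149414) [[ 599.73926  -195.68707 ]
 [ 776.9121   -207.00476 ]
 [ 792.4009     35.465057]
 [ 615.228      46.782745]]
384.1328735760718 [[ 1.06000e-01 -9.94000e-01 -4.00000e-03 -2.06549e+02]
 [ 9.72000e-01  1.03000e-01  2.13000e-01 -6.37533e+02]
 [-2.11000e-01 -2.70000e-02  9.77000e-01 -8.03691e+02]
 [ 0.00000e+00  0.00000e+00  0.00000e+00  1.00000e+00]]
187 270 [465.5  -8.9  13.6]
250 279 [ 460.7 -155.9    1.7]
218 268 [477.2 -85.4  77.3]
219 266 [481.6 -86.9  76.3]
```

View pics/tc.png

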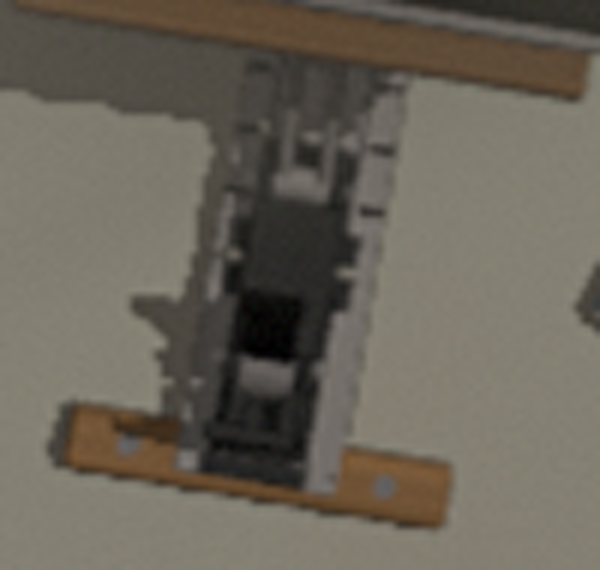

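View pics/sc.png

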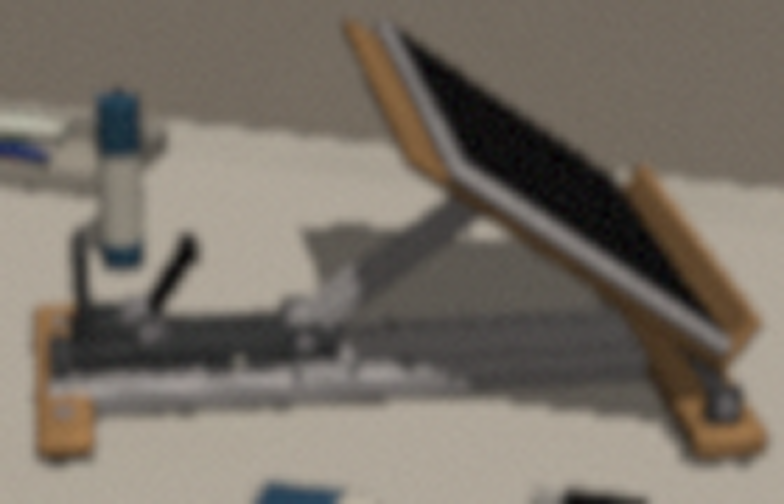

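```bash
cat >> h.py <<'E'
def ray(cam,u,v,z):
    a=pix2w(cam,u,v,100.); b=pix2w(cam,u,v,1000.); return a+(b-a)*(z-a[2])/(b[2]-a[2])
E
python3 - <<'E'
from h import *
f=lambda x,y,z:ray("top",175+x/6-.4,195+y/6-.4,z)
for n,x,y,z in(("ptrR",345,272,16),("ptrL",236,253,16),("midR",382,150,16),("midL",264,128,16),("outR",370,211,16),("outL",240,190,16),("railendR",323,490,16),("railendL",190,466,16),("footRedge_in",395,92,16),("plateTopL",212,440,76),("plateTopR",302,455,76),("levTop",270,325,68)):
    print(n,f(x,y,z).round(1))
# rail direction from depth: crossfoot + plate
D=np.load("top0.npy");P=cloud("top",D,np.ones(D.shape,bool))
Q=P[(P[:,2]>60)&(P[:,2]<85)&(P[:,0]>465)&(P[:,0]<500)&(abs(P[:,1]+85)<30)];print("plate",len(Q),Q.mean(0),Q.min(0),Q.max(0))
Q=P[(P[:,2]>55)&(P[:,2]<85)&(P[:,0]>500)&(P[:,0]<545)&(abs(P[:,1]+85)<30)];print("lev",len(Q),Q.mean(0),Q.min(0),Q.max(0))
D=np.load("side0.npy");P=cloud("side",D,np.ones(D.shape,bool))
Q=P[(P[:,2]>45)&(P[:,2]<85)&(P[:,0]>465)&(P[:,0]<500)&(abs(P[:,1]+85)<30)];print("plate side",len(Q),Q.mean(0),Q.min(0),Q.max(0))
Q=P[(P[:,2]>55)&(P[:,2]<85)&(P[:,0]>500)&(P[:,0]<545)&(abs(P[:,1]+85)<30)];print("lev side",len(Q),Q.mean(0),Q.min(0),Q.max(0))
E
```

```text
ptrR [ 545.1 -104.7   16. ]
ptrL [547.9 -61.4  16. ]
midR [ 594.3 -113.6   16. ]
midL [598.1 -66.2  16. ]
outR [ 569.8 -111.7   16. ]
outL [572.6 -59.8  16. ]
railendR [ 461.6 -106.    16. ]
railendL [465.2 -54.2  16. ]
footRedge_in [ 617.9 -116.1   16. ]
plateTopL [475.5 -68.   76. ]
plateTopR [ 473.7 -100.8   76. ]
levTop [518.8 -82.9  68. ]
plate 57 [478.49543402 -80.81930225  74.89333805] [473.95555929 -97.4374662   64.09700218] [482.61915899 -65.08471831  79.30052298]
lev 82 [522.60056089 -83.21025284  67.20699801] [513.88216046 -94.75035047  55.67361601] [531.15600019 -71.93184818  76.4153392 ]
plate side 47 [475.03984484 -89.3371157   64.62598013] [471.75378841 -98.95019333  45.0214903 ] [479.53046999 -65.06753042  75.98884328]
lev side 40 [519.58275443 -86.70810861  65.18497307] [512.04127057 -97.02950679  55.52244767] [526.77870237 -71.21780931  72.50007304]
```

Emit:
arm_command([
  {"rz": -6.81},
  {"rz": -6.81},
  {"rz": -6.81},
  {"rz": -6.81},
  {"rz": -6.81},
  {"rz": -6.81},
  {"rz": -6.81},
  {"rz": -6.81},
  {"rz": -6.81},
], jaw=0.79, squeeze=25)

```text
$.plan[0]: bad value
```

Emit:
arm_command([
  {"x": 0.6, "y": 0.3},
  {"x": 0.6, "y": 0.3},
  {"x": 0.6, "y": 0.3},
  {"x": 0.6, "y": 0.3},
  {"x": 0.6, "y": 0.3},
  {"x": 0.6, "y": 0.3},
  {"x": 0.6, "y": 0.3},
  {"x": 0.6, "y": 0.3},
  {"x": 0.6, "y": 0.3},
  {"x": 0.6, "y": 0.3},
  {"x": 0.6, "y": 0.3},
  {"x": 0.6, "y": 0.3},
  {"x": 0.6, "y": 0.3},
  {"x": 0.6, "y": 0.3},
  {"x": 0.6, "y": 0.3},
  {"x": 0.6, "y": 0.3},
  {"x": 0.6, "y": 0.3},
  {"x": 0.6, "y": 0.3},
  {"x": 0.6, "y": 0.3},
  {},
])

```text
$.plan[0]: bad value
```

```bash
cat > g.py <<'E'
from h import *
def rel(tx,ty,tz):
    s=state();from scipy.spatial.transform import Rotation as R
    r=R.from_quat(s["orientation"]); d=np.array([tx,ty,tz])-s["eef_pos"]
    print("t",s["t"],"pos",np.round(s["eef_pos"],1),"y",r.as_matrix()[:,1].round(3),"op",s["opening"],"F",np.round(s["force"],1)); print("tool shift/40",(r.inv().apply(d)/40).round(3))
E
python3 -c "
from g import *; rel(504.5,-80.6,68)"
```

```text
t 1.35 pos [ 240.6 -522.2  256.3] y [ 0.419 -0.908  0.   ] op 85.36293060115322 F [-0.1 -0.7  0.3]
tool shift/40 [10.613 -7.267  4.707]
```

Emit:
arm_command([
  {"x": 0, "y": 0, "z": 0, "rx": 0, "ry": 0, "rz": -6.81},
  {"x": 0, "y": 0, "z": 0, "rx": 0, "ry": 0, "rz": -6.81},
  {"x": 0, "y": 0, "z": 0, "rx": 0, "ry": 0, "rz": -6.81},
  {"x": 0, "y": 0, "z": 0, "rx": 0, "ry": 0, "rz": -6.81},
  {"x": 0, "y": 0, "z": 0, "rx": 0, "ry": 0, "rz": -6.81},
  {"x": 0, "y": 0, "z": 0, "rx": 0, "ry": 0, "rz": -6.81},
  {"x": 0, "y": 0, "z": 0, "rx": 0, "ry": 0, "rz": -6.81},
  {"x": 0, "y": 0, "z": 0, "rx": 0, "ry": 0, "rz": -6.81},
  {"x": 0, "y": 0, "z": 0, "rx": 0, "ry": 0, "rz": -6.81},
], jaw=0.79, squeeze=25)

```text
t: 2.1
eef_pos: [240.7, -522.2, 256.3]
orientation: [0.729, 0.684, -0.0, 0.0]
force: [-0.9, 0.8, -0.5]
opening: 76.7
gripper_force: 0.0
```

Emit:
arm_command([
  {"x": 0.72, "y": 0.36, "z": 0, "rx": 0, "ry": 0, "rz": 0},
  {"x": 0.72, "y": 0.36, "z": 0, "rx": 0, "ry": 0, "rz": 0},
  {"x": 0.72, "y": 0.36, "z": 0, "rx": 0, "ry": 0, "rz": 0},
  {"x": 0.72, "y": 0.36, "z": 0, "rx": 0, "ry": 0, "rz": 0},
  {"x": 0.72, "y": 0.36, "z": 0, "rx": 0, "ry": 0, "rz": 0},
  {"x": 0.72, "y": 0.36, "z": 0, "rx": 0, "ry": 0, "rz": 0},
  {"x": 0.72, "y": 0.36, "z": 0, "rx": 0, "ry": 0, "rz": 0},
  {"x": 0.72, "y": 0.36, "z": 0, "rx": 0, "ry": 0, "rz": 0},
  {"x": 0.72, "y": 0.36, "z": 0, "rx": 0, "ry": 0, "rz": 0},
  {"x": 0.72, "y": 0.36, "z": 0, "rx": 0, "ry": 0, "rz": 0},
  {"x": 0.72, "y": 0.36, "z": 0, "rx": 0, "ry": 0, "rz": 0},
  {"x": 0.72, "y": 0.36, "z": 0, "rx": 0, "ry": 0, "rz": 0},
  {"x": 0.72, "y": 0.36, "z": 0, "rx": 0, "ry": 0, "rz": 0},
  {"x": 0.72, "y": 0.36, "z": 0, "rx": 0, "ry": 0, "rz": 0},
  {"x": 0.72, "y": 0.36, "z": 0, "rx": 0, "ry": 0, "rz": 0},
  {"x": 0, "y": 0, "z": 0, "rx": 0, "ry": 0, "rz": 0},
])

```text
t: 3.43
eef_pos: [488.4, -102.2, 256.4]
orientation: [0.73, 0.684, 0.001, -0.0]
force: [-0.7, -0.0, -0.1]
opening: 76.4
gripper_force: 0.0
```

```bash
python3 -c "
from g import *; rel(504.5,-80.6,68)"
```

```text
t 3.4333 pos [ 488.4 -102.2  256.4] y [ 0.998 -0.065  0.002] op 76.4303326672388 F [-0.7 -0.  -0.1]
tool shift/40 [0.555 0.357 4.712]
```

Emit:
arm_command([
  {"x": 0.28, "y": 0.18, "z": 0.4, "rx": 0, "ry": 0, "rz": 0},
  {"x": 0.28, "y": 0.18, "z": 0.7, "rx": 0, "ry": 0, "rz": 0},
  {"x": 0, "y": 0, "z": 0.7, "rx": 0, "ry": 0, "rz": 0},
  {"x": 0, "y": 0, "z": 0.7, "rx": 0, "ry": 0, "rz": 0},
  {"x": 0, "y": 0, "z": 0.7, "rx": 0, "ry": 0, "rz": 0},
  {"x": 0, "y": 0, "z": 0.4, "rx": 0, "ry": 0, "rz": 0},
  {"x": 0, "y": 0, "z": 0, "rx": 0, "ry": 0, "rz": 0},
])

```text
t: 4.02
eef_pos: [499.3, -84.8, 109.0]
orientation: [0.731, 0.682, -0.002, -0.003]
force: [-0.7, 0.1, 0.1]
opening: 76.3
gripper_force: 0.0
```

```bash
python3 -c "
from g import *; rel(504.5,-80.6,68)
im,d=read_camera('side'); cv2.imwrite('pics/s2.png',cv2.resize(im[110:240,150:310,::-1],None,fx=4.6,fy=4.6,interpolation=cv2.INTER_CUBIC))"
```

```text
t 4.0167 pos [499.3 -84.8 109. ] y [ 0.998 -0.069 -0.008] op 76.28970563961079 F [-0.7  0.1  0.1]
tool shift/40 [0.114 0.13  1.024]
```

View pics/s2.png

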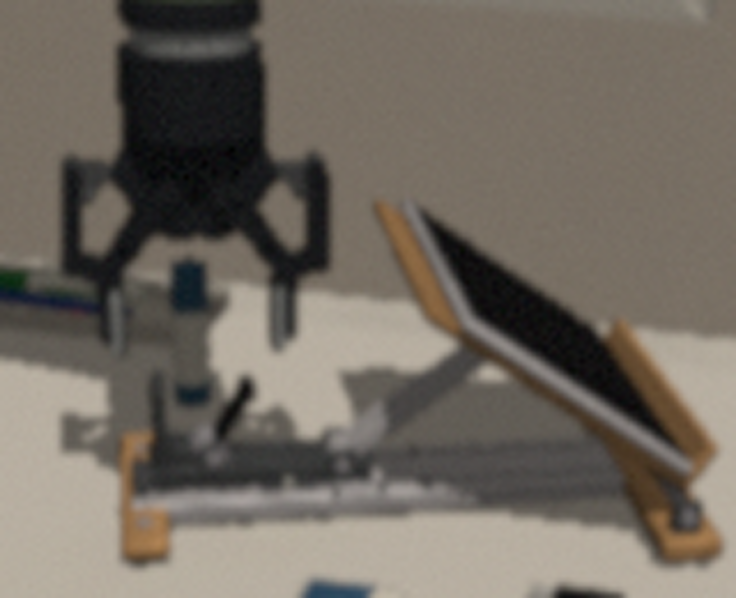

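Emit:
arm_command([
  {"x": 0.1, "y": 0.1, "z": 0, "rx": 0, "ry": 0, "rz": 0},
  {"x": 0, "y": 0, "z": 0.25, "rx": 0, "ry": 0, "rz": 0},
  {"x": 0, "y": 0, "z": 0.25, "rx": 0, "ry": 0, "rz": 0},
  {"x": 0, "y": 0, "z": 0.25, "rx": 0, "ry": 0, "rz": 0},
  {"x": 0, "y": 0, "z": 0.25, "rx": 0, "ry": 0, "rz": 0},
  {"x": 0, "y": 0, "z": 0, "rx": 0, "ry": 0, "rz": 0},
  {"x": 0, "y": 0, "z": 0, "rx": 0, "ry": 0, "rz": 0},
])

```text
t: 4.65
eef_pos: [505.7, -81.1, 71.5]
orientation: [0.731, 0.682, -0.001, -0.001]
force: [-0.9, -0.3, -0.1]
opening: 76.4
gripper_force: 0.0
```

```bash
python3 -c "
from g import *; rel(504.5,-80.6,68)
im,d=read_camera('side'); cv2.imwrite('pics/s3.png',cv2.resize(im[110:240,150:310,::-1],None,fx=4.6,fy=4.6,interpolation=cv2.INTER_CUBIC))"
```

```text
t 4.65 pos [505.7 -81.1  71.5] y [ 0.998 -0.069 -0.002] op 76.41144951904965 F [-0.9 -0.3 -0.1]
tool shift/40 [ 0.01  -0.03   0.087]
```

View pics/s3.png

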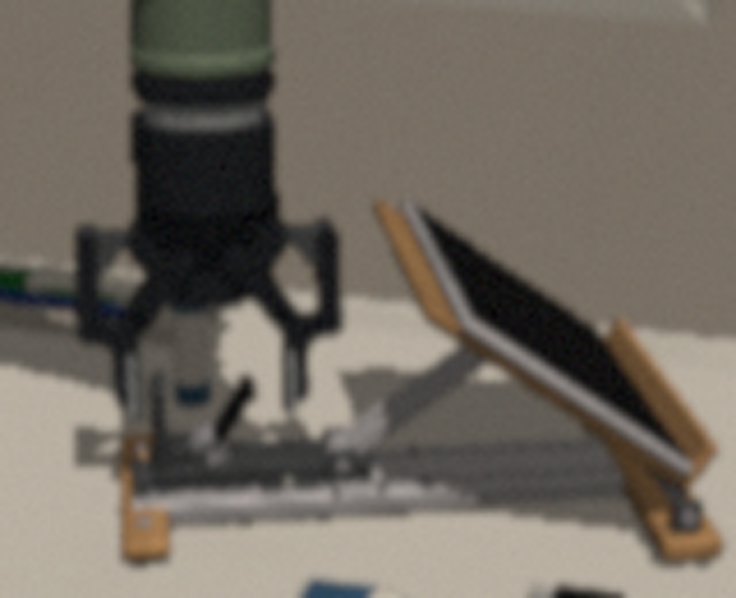

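Emit:
arm_command([
  {"x": 0, "y": 0.05, "z": 0.08, "rx": 0, "ry": 0, "rz": 0},
  {"x": 0, "y": 0.05, "z": 0, "rx": 0, "ry": 0, "rz": 0},
  {"x": 0, "y": 0, "z": 0, "rx": 0, "ry": 0, "rz": 0},
])

```text
t: 4.95
eef_pos: [510.5, -81.5, 69.2]
orientation: [0.731, 0.682, -0.0, 0.0]
force: [-0.6, 0.1, 0.1]
opening: 76.1
gripper_force: 0.1
```

Emit:
arm_command([
  {"x": 0, "y": 0.05, "z": 0, "rx": 0, "ry": 0, "rz": 0},
  {"x": 0, "y": 0, "z": 0, "rx": 0, "ry": 0, "rz": 0},
  {"x": 0, "y": 0, "z": 0, "rx": 0, "ry": 0, "rz": 0},
])

```text
t: 5.2
eef_pos: [511.0, -81.5, 69.0]
orientation: [0.731, 0.682, -0.001, -0.001]
force: [-5.5, -0.1, 2.6]
opening: 76.5
gripper_force: 2.5
```

Emit:
arm_command([
  {"x": 0, "y": 0.05, "z": 0, "rx": 0, "ry": 0, "rz": 0},
  {"x": 0, "y": 0, "z": 0, "rx": 0, "ry": 0, "rz": 0},
  {"x": 0, "y": 0, "z": 0, "rx": 0, "ry": 0, "rz": 0},
])

```text
t: 5.45
eef_pos: [513.6, -81.7, 69.1]
orientation: [0.731, 0.682, -0.0, -0.0]
force: [-4.8, 0.4, 2.5]
opening: 76.5
gripper_force: 2.3
```

Emit:
arm_command([
  {"x": 0, "y": 0.05, "z": 0, "rx": 0, "ry": 0, "rz": 0},
  {"x": 0, "y": 0, "z": 0, "rx": 0, "ry": 0, "rz": 0},
  {"x": 0, "y": 0, "z": 0, "rx": 0, "ry": 0, "rz": 0},
])

```text
t: 5.7
eef_pos: [516.2, -81.8, 69.1]
orientation: [0.731, 0.682, 0.0, -0.0]
force: [-3.6, 0.2, 1.5]
opening: 76.2
gripper_force: 1.9
```

Emit:
arm_command([
  {"x": 0, "y": 0.05, "z": 0, "rx": 0, "ry": 0, "rz": 0},
  {"x": 0, "y": 0, "z": 0, "rx": 0, "ry": 0, "rz": 0},
  {"x": 0, "y": 0, "z": 0, "rx": 0, "ry": 0, "rz": 0},
])

```text
t: 5.95
eef_pos: [518.5, -82.0, 69.2]
orientation: [0.731, 0.682, 0.0, 0.0]
force: [-3.3, 1.0, 1.7]
opening: 76.3
gripper_force: 1.7
```

Emit:
arm_command([
  {"x": 0, "y": 0.1, "z": 0, "rx": 0, "ry": 0, "rz": 0},
  {"x": 0, "y": 0.1, "z": 0, "rx": 0, "ry": 0, "rz": 0},
  {"x": 0, "y": 0.1, "z": 0, "rx": 0, "ry": 0, "rz": 0},
  {"x": 0, "y": 0.1, "z": 0, "rx": 0, "ry": 0, "rz": 0},
  {"x": 0, "y": 0.1, "z": 0, "rx": 0, "ry": 0, "rz": 0},
  {"x": 0, "y": 0.1, "z": 0, "rx": 0, "ry": 0, "rz": 0},
  {"x": 0, "y": 0.1, "z": 0, "rx": 0, "ry": 0, "rz": 0},
  {"x": 0, "y": 0.1, "z": 0, "rx": 0, "ry": 0, "rz": 0},
  {"x": 0, "y": 0.1, "z": 0, "rx": 0, "ry": 0, "rz": 0},
  {"x": 0, "y": 0.08, "z": 0, "rx": 0, "ry": 0, "rz": 0},
  {"x": 0, "y": 0.05, "z": 0, "rx": 0, "ry": 0, "rz": 0},
  {"x": 0, "y": 0, "z": 0, "rx": 0, "ry": 0, "rz": 0},
  {"x": 0, "y": 0, "z": 0, "rx": 0, "ry": 0, "rz": 0},
  {"x": 0, "y": 0, "z": 0, "rx": 0, "ry": 0, "rz": 0},
])

```text
t: 7.12
eef_pos: [559.4, -85.1, 69.1]
orientation: [0.731, 0.682, -0.0, 0.0]
force: [-1.1, 0.3, -1.1]
opening: 76.3
gripper_force: 0.8
```

```bash
python3 -c "
from g import *; rel(560.5,-84.5,69)
im,d=read_camera('side'); im2,d=read_camera('top')
a=cv2.resize(im[120:240,170:290,::-1],(600,600),interpolation=cv2.INTER_CUBIC)
b=cv2.resize(im2[200:290,180:270,::-1],(600,600),interpolation=cv2.INTER_CUBIC)
cv2.imwrite('pics/p4.png',cv2.resize(np.hstack([a,b]),(800,400)))"
```

```text
t 7.1167 pos [559.4 -85.1  69.1] y [ 0.998 -0.069  0.   ] op 76.28508207390477 F [-1.1  0.3 -1.1]
tool shift/40 [0.016 0.027 0.002]
```

View pics/p4.png

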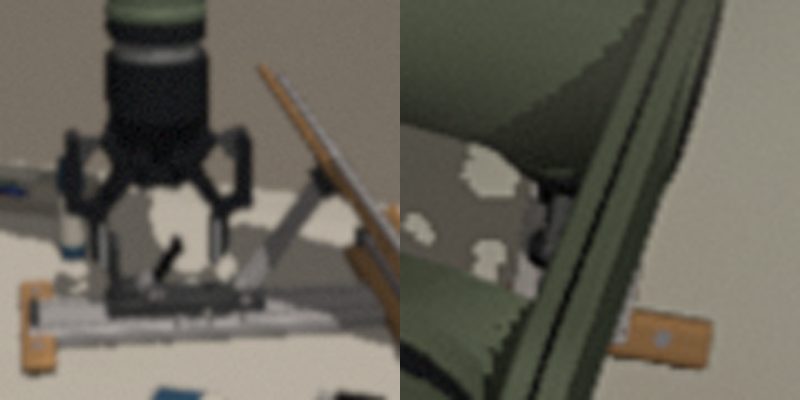

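```bash
python3 -c "
from g import *; rel(560.5,-84.5,69)
ims=[read_camera('side')[0].astype(float) for _ in range(3)]
im=np.mean(ims,0).astype(np.uint8); cv2.imwrite('pics/p5.png',cv2.resize(im[180:230,175:255,::-1],(800,500),interpolation=cv2.INTER_CUBIC))
m=camera_model('side');M=np.array(m['world_to_cam'])
o=np.array([546.5,-83.5]);dr=np.array([.9976,-.0698]);n=np.array([-.0698,-.9976])
for s in (25,50,75):
  for h in (22,32):
    p=o+dr*s+n*h; c=M@np.r_[p,16,1]; print(s,h,((m['cx']-m['fx']*c[0]/c[2]-175+.5)*10).round(),((m['cy']+m['fy']*c[1]/c[2]-180+.5)*10).round())
"
```

```text
t 7.2167 pos [559.2 -85.   69.1] y [ 0.998 -0.069  0.   ] op 76.53563737762529 F [-2.  -0.  -1.7]
tool shift/40 [0.016 0.031 0.002]
25 22 489.0 365.0
25 32 493.0 382.0
50 22 588.0 360.0
50 32 593.0 376.0
75 22 686.0 355.0
75 32 692.0 371.0
```

View pics/p5.png

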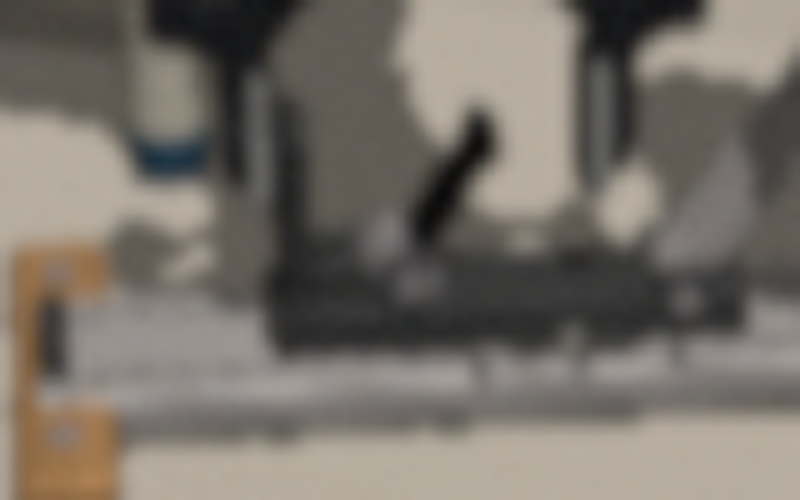

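Emit:
arm_command([
  {"x": 0, "y": -0.03, "z": 0, "rx": 0, "ry": 0, "rz": 0},
  {"x": 0, "y": -0.02, "z": 0, "rx": 0, "ry": 0, "rz": 0},
  {"x": 0, "y": 0, "z": 0, "rx": 0, "ry": 0, "rz": 0},
], jaw=0.67)

```text
t: 7.62
eef_pos: [557.1, -84.9, 69.3]
orientation: [0.731, 0.682, -0.0, 0.0]
force: [-1.7, -0.4, 0.5]
opening: 71.3
gripper_force: 1.0
```

Emit:
arm_command([
  {"x": 0, "y": -0.04, "z": 0, "rx": 0, "ry": 0, "rz": 0},
  {"x": 0, "y": -0.02, "z": 0, "rx": 0, "ry": 0, "rz": 0},
  {"x": 0, "y": 0, "z": 0, "rx": 0, "ry": 0, "rz": 0},
], jaw=0.55)

```text
t: 7.87
eef_pos: [554.7, -84.6, 69.3]
orientation: [0.731, 0.682, -0.0, 0.0]
force: [-2.6, 0.3, 1.6]
opening: 65.7
gripper_force: 1.1
```

Emit:
arm_command([
  {"x": 0, "y": -0.04, "z": 0, "rx": 0, "ry": 0, "rz": 0},
  {"x": 0, "y": -0.02, "z": 0, "rx": 0, "ry": 0, "rz": 0},
  {"x": 0, "y": 0, "z": 0, "rx": 0, "ry": 0, "rz": 0},
], jaw=0.43)

```text
t: 8.12
eef_pos: [552.3, -84.4, 69.1]
orientation: [0.731, 0.682, -0.0, -0.0]
force: [-2.5, -0.7, 1.6]
opening: 61.1
gripper_force: 1.1
```

Emit:
arm_command([
  {"x": 0, "y": -0.03, "z": 0, "rx": 0, "ry": 0, "rz": 0},
  {"x": 0, "y": -0.02, "z": 0, "rx": 0, "ry": 0, "rz": 0},
  {"x": 0, "y": 0, "z": 0, "rx": 0, "ry": 0, "rz": 0},
  {"x": 0, "y": 0, "z": 0, "rx": 0, "ry": 0, "rz": 0},
], jaw=0.33)

```text
t: 8.45
eef_pos: [550.3, -84.2, 69.1]
orientation: [0.731, 0.682, -0.0, -0.0]
force: [-1.4, -0.1, 1.6]
opening: 56.8
gripper_force: 1.1
```

Emit:
arm_command([
  {"x": 0, "y": -0.03, "z": 0, "rx": 0, "ry": 0, "rz": 0},
  {"x": 0, "y": -0.02, "z": 0, "rx": 0, "ry": 0, "rz": 0},
  {"x": 0, "y": 0, "z": 0, "rx": 0, "ry": 0, "rz": 0},
  {"x": 0, "y": 0, "z": 0, "rx": 0, "ry": 0, "rz": 0},
], jaw=0.23)

```text
t: 8.78
eef_pos: [548.5, -84.1, 69.2]
orientation: [0.731, 0.682, 0.0, 0.0]
force: [-2.5, -0.4, 3.2]
opening: 52.8
gripper_force: 1.8
```

Emit:
arm_command([
  {"x": 0, "y": -0.03, "z": 0, "rx": 0, "ry": 0, "rz": 0},
  {"x": 0, "y": -0.02, "z": 0, "rx": 0, "ry": 0, "rz": 0},
  {"x": 0, "y": 0, "z": 0, "rx": 0, "ry": 0, "rz": 0},
  {"x": 0, "y": 0, "z": 0, "rx": 0, "ry": 0, "rz": 0},
], jaw=0.13)

```text
t: 9.12
eef_pos: [546.4, -84.0, 69.1]
orientation: [0.731, 0.682, -0.0, -0.0]
force: [-1.6, 0.3, 2.9]
opening: 47.9
gripper_force: 1.5
```

Emit:
arm_command([
  {"x": 0, "y": -0.03, "z": 0, "rx": 0, "ry": 0, "rz": 0},
  {"x": 0, "y": -0.02, "z": 0, "rx": 0, "ry": 0, "rz": 0},
  {"x": 0, "y": 0, "z": 0, "rx": 0, "ry": 0, "rz": 0},
  {"x": 0, "y": 0, "z": 0, "rx": 0, "ry": 0, "rz": 0},
], jaw=0.03)

```text
t: 9.45
eef_pos: [544.6, -83.9, 69.0]
orientation: [0.731, 0.682, 0.0, 0.0]
force: [-1.8, 0.2, 1.6]
opening: 44.0
gripper_force: 1.0
```

Emit:
arm_command([
  {"x": 0, "y": -0.03, "z": 0, "rx": 0, "ry": 0, "rz": 0},
  {"x": 0, "y": -0.03, "z": 0, "rx": 0, "ry": 0, "rz": 0},
  {"x": 0, "y": 0, "z": 0, "rx": 0, "ry": 0, "rz": 0},
  {"x": 0, "y": 0, "z": 0, "rx": 0, "ry": 0, "rz": 0},
], jaw=-0.07)

```text
t: 9.78
eef_pos: [542.0, -83.6, 68.9]
orientation: [0.731, 0.682, -0.0, -0.0]
force: [-1.8, 0.0, 0.7]
opening: 39.8
gripper_force: 1.0
```

Emit:
arm_command([
  {"x": 0, "y": -0.03, "z": 0, "rx": 0, "ry": 0, "rz": 0},
  {"x": 0, "y": -0.01, "z": 0, "rx": 0, "ry": 0, "rz": 0},
  {"x": 0, "y": 0, "z": 0, "rx": 0, "ry": 0, "rz": 0},
  {"x": 0, "y": 0, "z": 0, "rx": 0, "ry": 0, "rz": 0},
], jaw=-0.16)

```text
t: 10.12
eef_pos: [540.6, -83.5, 69.3]
orientation: [0.731, 0.682, -0.0, 0.0]
force: [-1.9, 0.4, 5.3]
opening: 36.0
gripper_force: 14.4
```

```bash
python3 -c "
from g import *; rel(540.5,-84.5,69); print(state()['gripper_force'])
ims=[read_camera('side')[0].astype(float) for _ in range(3)]
im=np.mean(ims,0).astype(np.uint8); cv2.imwrite('pics/p6.png',cv2.resize(im[180:230,175:255,::-1],(800,500),interpolation=cv2.INTER_CUBIC))"
```

```text
t 10.1167 pos [540.6 -83.5  69.3] y [ 0.998 -0.069  0.   ] op 35.998998910168076 F [-1.9  0.4  5.3]
tool shift/40 [-0.025 -0.002  0.008]
14.413357526063919
```

View pics/p6.png

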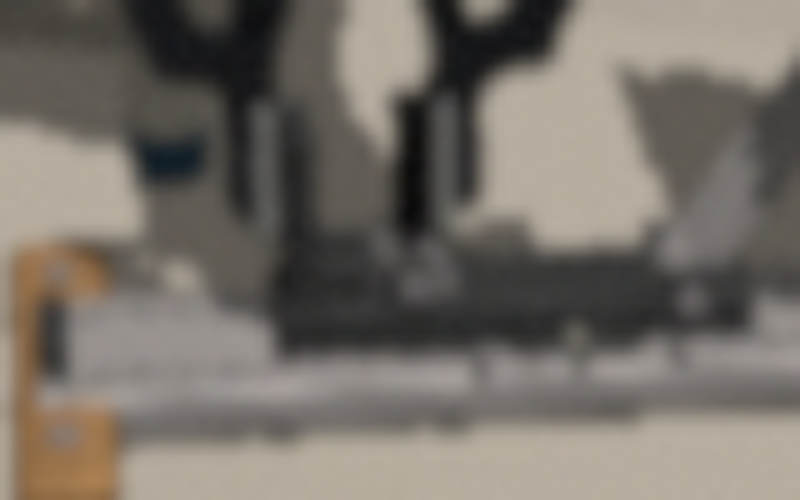

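The picture shows the lever upright between the pads at (410,170). The pointer at (576,338) is over the middle mark at (582,362). I'll firm up the pinch and hold.

Emit:
arm_command([
  {"x": 0, "y": 0, "z": 0, "rx": 0, "ry": 0, "rz": 0},
  {"x": 0, "y": 0, "z": 0, "rx": 0, "ry": 0, "rz": 0},
  {"x": 0, "y": 0, "z": 0, "rx": 0, "ry": 0, "rz": 0},
  {"x": 0, "y": 0, "z": 0, "rx": 0, "ry": 0, "rz": 0},
  {"x": 0, "y": 0, "z": 0, "rx": 0, "ry": 0, "rz": 0},
  {"x": 0, "y": 0, "z": 0, "rx": 0, "ry": 0, "rz": 0},
  {"x": 0, "y": 0, "z": 0, "rx": 0, "ry": 0, "rz": 0},
  {"x": 0, "y": 0, "z": 0, "rx": 0, "ry": 0, "rz": 0},
], jaw=-0.3, squeeze=30)

```text
t: 10.93
eef_pos: [540.3, -83.5, 69.4]
orientation: [0.731, 0.682, -0.0, -0.0]
force: [-2.9, 0.9, 6.8]
opening: 35.5
gripper_force: 29.3
```

```bash
python3 -c "
from cell import *; print(finish_job())"
```

```text
the job is handed in; nothing more can be done
None
```

The job is handed in: the foot is at the middle mark (about 0.050 m by my estimate), the lever is squeezed shut, and the fingers still pinch it against the thumb plate with about 29 N. The hand-in call returned no verdict.

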